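# Fingertip touch check on three witness-pin posts

### The arm

A 7-joint arm with a two-finger parallel gripper is mounted at the origin on the work surface; the furniture and walls round the work are solid. World frame = base frame: x ahead of the robot, y to its left, z up, the work surface at z = 0. Lengths are in m, angles in rad, forces in N, time in s.
With the tool pointing down it reaches from about 0.35 to 0.9 m from the base axis. Payload 8.1 kg.
Tool frame: the origin (TCP) lies at the very end of the fingers, on their centre line; the grasp point (between the pads) lies 19 mm behind it (grasp_offset is the distance from the TCP to the grasp point, in m); z points along the fingers, y is the line along which they close (so a half turn about z gives the same grasp; the last joint's range is limited). The gripper opens to 92 mm and grips with 3 to 60 N. Pads are 19 mm wide; open, the fingers measure 130 mm over their backs; the gripper's body (75 mm by 190 mm) begins 47 mm behind the grasp point.
Start: joints at [0.999, 0.434, 0.025, 1.573, -0.012, 1.134, -0.075], TCP at [0.282, -0.558, 0.227] pointing down, gripper open.
Joint ranges: [-2.62, 2.62], [-0.44, 2.09], [-1.27, 1.32], [0.08, 2.57], [-1.32, 4.46], [0.12, 2], [-2.74, 2.74]. Speed limits (rad/s): [2.22, 2.22, 3.01, 3.01, 3.14, 3.14, 3.14].

### API

Orientations are given as a rotation vector (axis times angle).
In Python, from cell import observe, get_image, camera_params, sign_off, silhouettes, grasp_offset gives the robot as it stands. The module is installed in compiled form; this text tells all that it offers.
- The arm moves only by the tool jog_arm, never from a script. Its argument "motion" is a list that holds one entry, the list of rows, each a list of 7 numbers: the shift along the tool's x, y, z in m, then the turn, a rotation vector about the tool's x, y, z in rad, then the closure, from -1 (fully open) to 1 (shut), so that 0 is half open. In form: [[[dx, dy, dz, wx, wy, wz, hand], ...]]. A call has 1 to 10 rows; each row is the pose to reach, as a shift and turn from the pose commanded when the call began, along the tool's axes at that moment; what a row does not reach only later rows make up. A row lasts 1/12 s, in which the tool goes at most 41.7 mm and 7.16 degrees, less where a joint would pass 70% of its speed; a pose out of reach is approached as far as the arm can. A call with a gripper value outside its range is refused whole. The fingers move at their own pace and stop on an object; "force" is the grip in N (left out, the last holds). Time passes only in rows, so rows that repeat a pose let the fingers close. It gives the time, the measured TCP pose, the force, the opening and the grip force at its end, in the units of the state.
- observe(): the state, without advancing time (a new reading comes with each control period).
- get_image(name): name is "scene" or "top" or "wrist"; returns the picture (400x640x3 uint8, red, green, blue); there is no depth.
- camera_params(name): a dict with "vertical_fov" (degrees; the focal length in pixels is half the picture's height over the tangent of half this angle, whatever the lens; pixels are square), "cx", "cy" (the principal point, pixels), "T" (4x4, takes a point from camera to world coordinates). Camera axes: x right, y down, z forward; pixel columns grow to the right and rows downward; lengths in m; the calibration is good to about 2 mm. A picture is of the moment at which its call begins: read the wrist's pose just before it. camera_params takes no time and is no camera call; for the wrist camera it gives the pose at the moment of the call.
- sign_off(): hands the job in; it is judged then, once.
Trained networks look in the newest picture that a camera, given by its name, has taken for a name from the list of things; names that differ only in an ending like _2 or _b are one class to them, and where a whole thing is asked for, a point or a joint stands for the part that bears it (a point fixed in the world has none). Each returns a list of dicts, best first, with "p" (0 to 1); they miss things now and then, are a little off and sometimes report something else, mostly with a low value. They report only what shows in the picture. A call takes as long as a camera call. They do not tell look-alikes from the thing itself.
- silhouettes(query, camera): "mask" (400x640 bool, what is visible of it) and "pixel" ([column, row] in pixels, amid what is visible of it).
The state is a dict: "clock": time; "joints": joint angles; "dq": joint speeds; "joint_efforts": joint torques, N m; "position": TCP position; "ee_rot": TCP orientation; "force": force on the tool from outside, world axes, zero at the start; "ft_torque": the same for the moment, N m; "width": opening from 0.0 (shut) to 1.0 (fully open); "gripper_force": force on a finger pad.
Only numpy, scipy, OpenCV 4.12 (cv2) and the standard library are available. Lean on these libraries where they do the work, as an engineer would, in place of code of your own. Each camera call takes 0.05 s, during which the arm holds its last target. There are 200 camera calls.

### The job

Do the fingertip touch check on the three metal pin posts: with the fingertips, lightly press down the pin on the lowest post, then the one on the middle-height post, then the one on the tallest, each about half of its 13 mm travel, where it stays as the witness mark, and none down to its stop. Only press: do not grip, lift, shift or tip the posts, leave the other things where they stand, and finish clear of everything.

Things in the scene. Friction and masses are not known exactly. Their poses are not given: they have to be found in the camera images.
- low_post: The lowest: a square aluminium block 54 x 54 x 21 mm; free-standing, 0.5 to 1.05 kg. Origin: centre of its underside, z up. On top stands a steel pin with a flat round head 25 mm across and 6 mm thick; the head's top is 42 mm above the table with the pin fully up.
- low_post_pin (a joint): Travel of this post's pin in m: 0 fully up, growing as it is pushed down, 0.013 at its stop. The pin slides stiffly (about 2.5 N) and stays where it is left; no spring. It may start up to 1 mm down.
- low_post_head (a point): Centre of the flat top of this post's pin head; it goes down with the pin.
- mid_post: The middle-height: a round aluminium post, foot 58 mm across and 12 mm high, column 44 mm across up to 46 mm; free-standing, 0.5 to 1.05 kg. Origin: centre of its underside, z up. On top stands a steel pin with a flat round head 25 mm across and 6 mm thick; the head's top is 67 mm above the table with the pin fully up.
- mid_post_pin (a joint): Travel of this post's pin in m: 0 fully up, growing as it is pushed down, 0.013 at its stop. The pin slides stiffly (about 2.5 N) and stays where it is left; no spring. It may start up to 1 mm down.
- mid_post_head (a point): Centre of the flat top of this post's pin head; it goes down with the pin.
- tall_post: The tallest: a slim square aluminium column 32 mm wide up to 71 mm, on a 62 x 62 x 14 mm foot; free-standing, 0.5 to 1.05 kg. Origin: centre of its underside, z up. On top stands a steel pin with a flat round head 25 mm across and 6 mm thick; the head's top is 92 mm above the table with the pin fully up.
- tall_post_pin (a joint): Travel of this post's pin in m: 0 fully up, growing as it is pushed down, 0.013 at its stop. The pin slides stiffly (about 2.5 N) and stays where it is left; no spring. It may start up to 1 mm down.
- tall_post_head (a point): Centre of the flat top of this post's pin head; it goes down with the pin.
- vial: Bystander: glass screw-cap vial, 21 mm across, 52 mm high, loose. Origin: centre of its underside, z up.
- puck: Bystander: small specimen puck, 25 mm across, 9 mm high, loose. Origin: centre of its underside, z up.
- lens: Bystander: black stand loupe, 38 mm across, 36 mm high, loose. Origin: centre of its underside, z up.
- dish: Bystander: lidded clear dish, 62 mm across, 16 mm high, loose. Origin: centre of its underside, z up.
- adapter: Bystander: small metal coaxial adapter lying on its side, 14 x 32 x 14 mm, loose. Origin: centre of its underside, z up.
- box: Bystander: flat sample box, 59 x 56 x 17 mm, loose. Origin: centre of its underside, z up.
Things that resemble listed ones, but are neither listed nor needed, are in the scene too. What is shaped like the tall_post but green is not meant.

How it is judged:
On the way, in this order (a step that is already met when the one before it is completed fails the run):
1. the fingers push the lowest post's pin down by more than 2.5 mm (value of joint low_post_pin above 0.0025 m and contact force between the fingers and low_post above 0.2 N).
2. the fingers push the middle-height post's pin down by more than 2.5 mm (value of joint mid_post_pin above 0.0025 m and contact force between the fingers and mid_post above 0.2 N).
3. the fingers push the tallest post's pin down by more than 2.5 mm (value of joint tall_post_pin above 0.0025 m and contact force between the fingers and tall_post above 0.2 N).
At the end, for the whole second after the job is handed in: All three pins stand between 2.5 and 12 mm down, each post upright, at rest and within 15 mm of where it stood, and the bystanders within 20 mm of where they stood (value of joint low_post_pin between 0.0025 and 0.012 m and distance of each of low_post, mid_post, tall_post from where it was at the start of the episode below 0.015 m and angle between each of low_post, mid_post, tall_post's own z axis and vertical below 0.1 rad and linear speed of each of low_post, mid_post, tall_post below 0.02 m/s and value of joint mid_post_pin between 0.0025 and 0.012 m and value of joint tall_post_pin between 0.0025 and 0.012 m and distance of each of vial, puck, lens, dish, adapter, box from where it was at the start of the episode below 0.02 m); the robot touches nothing.
It fails at once if a pin is pushed more than 2.5 mm before the pin of a lower post has been ((value of joint mid_post_pin above 0.0025 m and value of joint low_post_pin below 0.0023 m) or (value of joint tall_post_pin above 0.0025 m and value of joint low_post_pin below 0.0023 m) or (value of joint tall_post_pin above 0.0025 m and value of joint mid_post_pin below 0.0023 m)).
It fails at once if a pin is driven down to its stop (past 12 mm) (value of joint any of low_post_pin, mid_post_pin, tall_post_pin above 0.012 m).
It fails at once if the fingers or arm press or squeeze a post with more than 15 N (contact force between any of the fingers, the arm and low_post above 15 N or contact force between any of the fingers, the arm and mid_post above 15 N or contact force between any of the fingers, the arm and tall_post above 15 N).
It fails at once if a post is lifted by 8 mm, shifted by 15 mm or tipped (height (world z) of any of low_post, mid_post, tall_post above 0.008 m or distance of any of low_post, mid_post, tall_post from where it was at the start of the episode above 0.015 m or angle between any of low_post, mid_post, tall_post's own z axis and vertical above 0.2 rad).
It fails at once if a bystander is moved by 20 mm, lifted by 10 mm, or the vial or loupe is tipped (distance of any of vial, puck, lens, dish, adapter, box from where it was at the start of the episode above 0.02 m or height (world z) of any of vial, puck, lens, dish, box above 0.01 m or angle between any of vial, lens's own z axis and vertical above 0.3 rad).
It also fails if it takes over 50 s, if anything falls off the work surface, if the arm or the gripper's body presses on something with over 40 N, if the wrist force passes 120 N, or if a joint passes its speed limit or range.

## Working session

There is one attempt and no reset: what is moved stays moved. The work goes in short steps, Python scripts to look and compute and a tool call to move; the robot and the scene stay as the last step left them, time stands still between calls to the robot, and variables do not carry over. Pictures are saved under pics/ and viewed, at most 10 in all, crops included, and the job is handed in when it is done.

Besides the shell and the picture viewer there is one more tool, called after "Emit:" by a JSON object that holds its "method" and its "body". jog_arm: Moves the arm, as the interface text tells. Its arguments: {"type":"object","properties":{"motion":{"type":"array"},"force":{"type":"number"}},"required":["motion"]}

```bash
mkdir -p pics; cat > h.py <<'E'
import numpy as np, cv2
from cell import *
def K(n):
    c=camera_params(n); f=200/np.tan(np.radians(c["vertical_fov"])/2); return c,f
def ray(n,px,z):
    c,f=K(n); T=np.array(c["T"]); d=T[:3,:3]@np.array([(px[0]-c["cx"])/f,(px[1]-c["cy"])/f,1]); o=T[:3,3]
    return o+d*(z-o[2])/d[2]
def proj(n,p):
    c,f=K(n); T=np.array(c["T"]); q=T[:3,:3].T@(np.array(p)-T[:3,3]); return q[:2]/q[2]*f+[c["cx"],c["cy"]]
E
python3 - <<'E'
from h import *
s=observe(); print({k:np.round(v,3) for k,v in s.items()}, grasp_offset)
ims=[]
for n in("scene","top"):
    im=get_image(n)[:,:,::-1]; cv2.imwrite(f"pics/{n}.png",im)
    print(n,np.round(camera_params(n)["T"],3).tolist(),camera_params(n)["vertical_fov"])
    for q,z in(("low_post",.03),("mid_post",.04),("tall_post",.05),("low_post_head",.042),("vial",.026),("puck",.009),("lens",.018),("dish",.016),("adapter",.01),("box",.017)):
        for r in silhouettes(q,n)[:4]:
            print(n,q,round(r["p"],2),np.round(r["pixel"]),r["mask"].sum(),np.round(ray(n,r["pixel"],z),3))
E
```

```text
{'clock': np.float64(0.0), 'joints': array([ 0.999,  0.435,  0.025,  1.574, -0.012,  1.134, -0.075]), 'dq': array([-0.002, -0.001,  0.003, -0.001, -0.002,  0.001, -0.001]), 'joint_efforts': array([ 0.0000e+00, -6.6784e+01,  9.8600e-01, -3.1446e+01, -6.0000e-02,
        4.3000e-02,  0.0000e+00]), 'position': array([ 0.282, -0.557,  0.226]), 'ee_rot': array([-3.054e+00, -7.290e-01,  1.000e-03]), 'force': array([ 0.157,  0.185, -0.504]), 'ft_torque': array([0.06 , 0.02 , 0.007]), 'gripper_force': np.float64(0.0), 'width': np.float64(1.001)} 0.0188
scene [[0.237, 0.595, -0.768, 1.2], [0.971, -0.13, 0.198, -0.25], [0.018, -0.793, -0.608, 0.62], [0.0, 0.0, 0.0, 1.0]] 56.399347420702796
scene mid_post 0.67 [288. 226.] 548 [ 0.544 -0.151  0.04 ]
scene tall_post 0.75 [338. 251.] 920 [ 0.659 -0.063  0.05 ]
scene tall_post 0.57 [406. 164.] 513 [0.362 0.228 0.05 ]
scene dish 0.76 [337. 228.] 206 [ 0.55  -0.032  0.016]
scene dish 0.56 [287. 227.] 553 [ 0.52  -0.151  0.016]
scene adapter 0.29 [336. 227.] 232 [ 0.54  -0.031  0.01 ]
scene box 0.96 [384. 254.] 617 [0.658 0.049 0.017]
top [[0.017, -0.998, 0.058, 0.45], [-1.0, -0.017, 0.003, -0.054], [-0.002, -0.058, -0.998, 1.27], [0.0, 0.0, 0.0, 1.0]] 50.630599729393005
top low_post 0.82 [397. 213.] 376 [ 0.497 -0.295  0.03 ]
top low_post 0.39 [365. 168.] 158 [ 0.628 -0.199  0.03 ]
top mid_post 0.57 [348. 207.] 269 [ 0.514 -0.148  0.04 ]
top tall_post 0.95 [213. 268.] 399 [0.331 0.236 0.05 ]
top tall_post 0.91 [318. 165.] 443 [ 0.632 -0.06   0.05 ]
top tall_post 0.61 [410. 237.] 34 [ 0.429 -0.329  0.05 ]
top tall_post 0.45 [400. 212.] 377 [ 0.501 -0.3    0.05 ]
top vial 0.46 [372. 186.] 59 [ 0.577 -0.222  0.026]
top puck 0.38 [377. 237.] 65 [ 0.426 -0.24   0.009]
top lens 0.49 [366. 166.] 137 [ 0.639 -0.204  0.018]
top dish 0.82 [306. 195.] 320 [ 0.548 -0.025  0.016]
top dish 0.29 [378. 236.] 60 [ 0.43  -0.241  0.016]
top box 0.61 [282. 158.] 385 [0.658 0.047 0.017]
```

View pics/top.png

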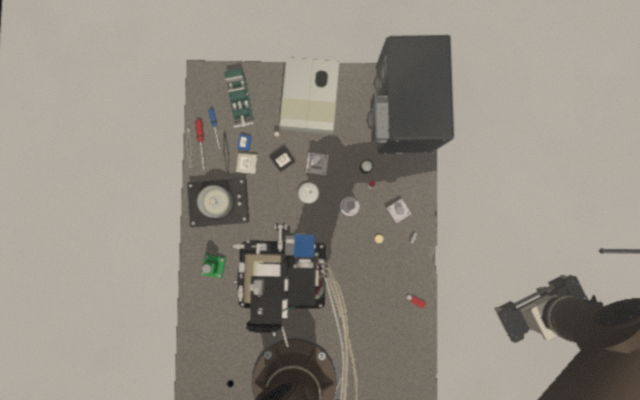

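View pics/scene.png

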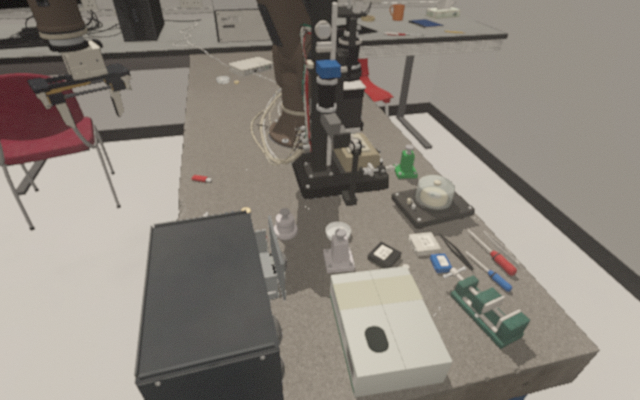

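Top view: low post at (399,210), mid at (349,206), tall at (318,163); green look-alike at (213,267). The dish is at (308,192), the lens at (366,166) and the vial near (373,184). The scene view shows the same layout, with a tall microscope left of the arm's path. I'll move to a vantage point over the posts.

```bash
cat >> h.py <<'E'
from scipy.spatial.transform import Rotation as Ro
def shift(p):
    s=observe(); R=Ro.from_rotvec(s["ee_rot"]); return np.round(R.inv().apply(np.array(p)-s["position"]),4)
E
python3 - <<'E'
from h import *
s=observe(); print(np.round(Ro.from_rotvec(s["ee_rot"]).as_matrix(),3))
print(shift([.46,-.27,.27]))
c=camera_params("wrist");R=Ro.from_rotvec(s["ee_rot"]);T=np.array(c["T"])
print(np.round(R.inv().apply(T[:3,3]-s["position"]),3),np.round(R.as_matrix().T@T[:3,:3],2),c["vertical_fov"])
print("scope top", proj("scene",[.33,.05,.4]),proj("scene",[.33,.05,.5]), "bench box", [proj("scene",[.68,-.2,z]).round() for z in(0,.1,.2)])
E
```

```text
[[ 0.892  0.452  0.   ]
 [ 0.452 -0.892 -0.   ]
 [-0.     0.    -1.   ]]
[ 0.2884 -0.1763 -0.0433]
[ 0.08   0.001 -0.158] [[ 0.   -0.96 -0.29]
 [ 1.    0.   -0.  ]
 [ 0.   -0.29  0.96]] 62.12038921790974
scope top [352.88985668  36.48111631] [356.38805675 -13.01830915] bench box [array([277., 285.]), array([275., 252.]), array([272., 212.])]
```

Emit:
{"method": "jog_arm", "body": {"motion": [[[0.03,-0.018,-0.044,0,0,0,1],[0.065,-0.04,-0.044,0,0,0,1],[0.1,-0.06,-0.044,0,0,0,1],[0.135,-0.083,-0.044,0,0,0,1],[0.17,-0.104,-0.044,0,0,0,1],[0.205,-0.125,-0.044,0,0,0,1],[0.24,-0.147,-0.044,0,0,0,1],[0.27,-0.165,-0.044,0,0,0,1],[0.288,-0.176,-0.044,0,0,0,1],[0.288,-0.176,-0.044,0,0,0,1]]]}}

```text
clock: 1.93
position: [0.4631, -0.2645, 0.271]
ee_rot: [-3.051, -0.742, -0.004]
force: [-0.1, 0.1, 0.5]
width: 0.326
gripper_force: 0.0
```

```bash
python3 - <<'E'
from h import *
s=observe(); print({k:np.round(s[k],3) for k in("clock","joints","position","ee_rot","force","width")})
im=get_image("wrist")[:,:,::-1].copy()
for q,z in(("low_post_head",.042),("mid_post_head",.067),("tall_post_head",.092),("low_post",.042),("mid_post",.06),("tall_post",.09),("lens",.018),("vial",.026)):
    for r in silhouettes(q,"wrist")[:3]:
        print(q,round(r["p"],2),np.round(r["pixel"]),r["mask"].sum(),np.round(ray("wrist",r["pixel"],z),3))
cv2.imwrite("pics/w1.png",im)
E
```

```text
{'clock': np.float64(1.933), 'joints': array([ 0.524,  0.258, -0.13 ,  1.722,  0.033,  1.163, -0.708]), 'position': array([ 0.463, -0.264,  0.271]), 'ee_rot': array([-3.051, -0.742, -0.004]), 'force': array([-0.071,  0.057,  0.482]), 'width': np.float64(0.326)}
low_post_head 0.93 [367. 148.] 365 [ 0.501 -0.307  0.042]
mid_post_head 0.61 [255.  77.] 466 [ 0.513 -0.165  0.067]
tall_post_head 0.65 [333.  46.] 421 [ 0.572 -0.225  0.092]
low_post 0.84 [366. 136.] 1943 [ 0.511 -0.302  0.042]
mid_post 0.62 [259.  77.] 1949 [ 0.514 -0.168  0.06 ]
lens 0.75 [347.   7.] 509 [ 0.624 -0.218  0.018]
lens 0.46 [256.  73.] 487 [ 0.515 -0.155  0.018]
vial 0.65 [332.  49.] 366 [ 0.577 -0.223  0.026]
```

View pics/w1.png

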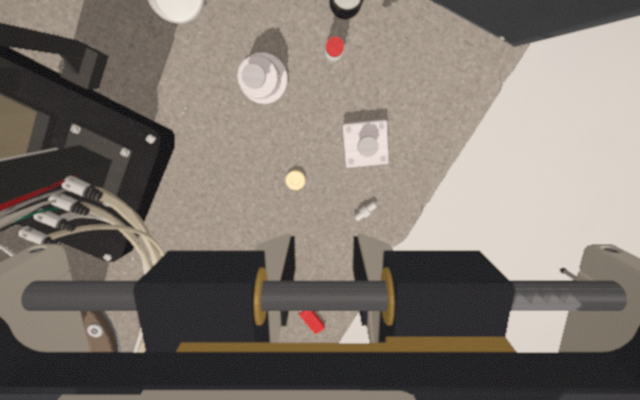

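Wrist view: low post head at (368,147), mid at (255,75), vial (red cap) at (335,45), puck at (295,180), adapter at (366,209). Next I'll bring the low post to the image centre and measure it closer.

Emit:
{"method": "jog_arm", "body": {"motion": [[[0.02,0.03,0.03,0,0,0,1],[0.04,0.057,0.06,0,0,0,1],[0.04,0.057,0.08,0,0,0,1],[0.04,0.057,0.08,0,0,0,1],[0.04,0.057,0.08,0,0,0,1],[0.04,0.057,0.08,0,0,0,1]]]}}

```text
clock: 2.88
position: [0.5211, -0.3035, 0.1919]
ee_rot: [3.055, 0.729, 0.001]
force: [0.1, 0.1, 0.7]
width: 0.007
gripper_force: 0.0
```

```bash
cat > m.py <<'E'
import sys
from h import *
q,z,name=sys.argv[1],float(sys.argv[2]),sys.argv[3]
s=observe(); print({k:np.round(s[k],4) for k in("clock","joints","position","ee_rot","force","width")})
im=get_image("wrist")[:,:,::-1].copy()
for r in silhouettes(q+"_head","wrist")[:3]+silhouettes(q,"wrist")[:3]:
    p=ray("wrist",r["pixel"],z); print(round(r["p"],2),np.round(r["pixel"]),r["mask"].sum(),np.round(p,4),"shift",shift(p))
    c,_=cv2.findContours(r["mask"].astype(np.uint8),0,2); cv2.drawContours(im,c,-1,(0,255,0),1)
cv2.imwrite(f"pics/{name}.png",im)
E
python3 m.py low_post .042 w2
```

```text
{'clock': np.float64(2.8833), 'joints': array([ 0.5184,  0.4339, -0.1125,  1.6667,  0.0547,  1.0435, -0.7139]), 'position': array([ 0.5211, -0.3035,  0.1919]), 'ee_rot': array([3.0554e+00, 7.2870e-01, 7.0000e-04]), 'force': array([0.0508, 0.0751, 0.7418]), 'width': np.float64(0.0066)}
0.64 [314. 192.] 497 [ 0.5075 -0.3009  0.042 ] shift [-0.0116 -0.0091  0.1507]
0.87 [312. 181.] 2833 [ 0.5171 -0.2944  0.042 ] shift [-1.000e-04 -1.060e-02  1.507e-01]
```

View pics/w2.png

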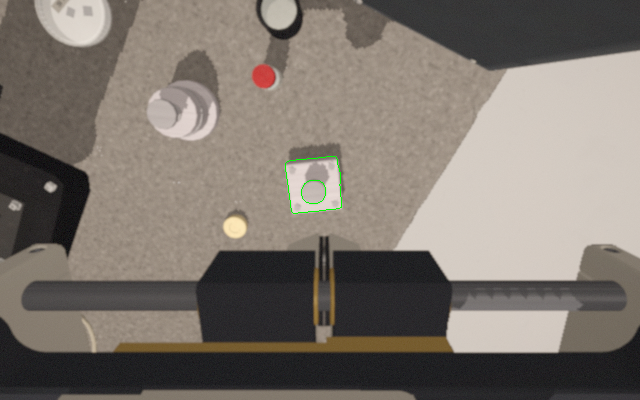

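Head outlined at (314,192), inside the block outline centred near (314,185), so the fit is consistent. I'll hover just above it.

Emit:
{"method": "jog_arm", "body": {"motion": [[[-0.012,-0.009,0.035,0,0,0,1],[-0.012,-0.009,0.07,0,0,0,1],[-0.012,-0.009,0.105,0,0,0,1],[-0.012,-0.009,0.128,0,0,0,1],[-0.012,-0.009,0.138,0,0,0,1],[-0.012,-0.009,0.138,0,0,0,1],[-0.012,-0.009,0.138,0,0,0,1],[-0.012,-0.009,0.138,0,0,0,1]]]}}

```text
clock: 3.7
position: [0.5079, -0.3013, 0.0549]
ee_rot: [3.054, 0.729, 0.004]
force: [0.4, 0.3, -0.1]
width: 0.006
gripper_force: 0.0
```

```bash
python3 - <<'E'
from h import *
s=observe(); print({k:np.round(s[k],4) for k in("clock","position","ee_rot","force")}); print(proj("wrist",s["position"]))
print(shift([.5075,-.3009,.0355]))
cv2.imwrite("pics/w3.png",get_image("wrist")[150:350,200:440,::-1].repeat(2,0).repeat(2,1))
E
```

```text
{'clock': np.float64(3.7), 'position': array([ 0.5079, -0.3013,  0.0549]), 'ee_rot': array([3.0536, 0.7289, 0.0041]), 'force': array([ 0.3693,  0.3304, -0.0775])}
[322.79431811 252.49922295]
[-0.0002 -0.0006  0.0194]
```

View pics/w3.png

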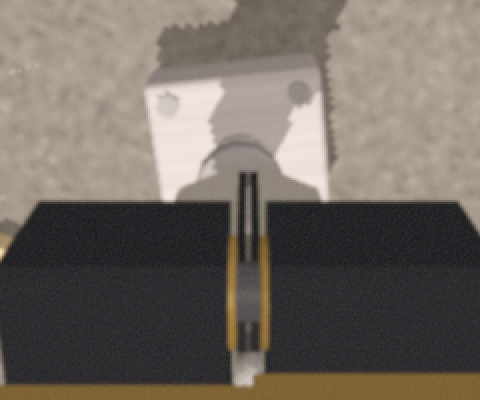

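Crop: the pin head (arc centred near (240,165)) sits directly under the fingertips. Pressing now.

Emit:
{"method": "jog_arm", "body": {"motion": [[[0,0,0.006,0,0,0,1],[0,0,0.011,0,0,0,1],[0,0,0.013,0,0,0,1],[0,0,0.0145,0,0,0,1],[0,0,0.016,0,0,0,1],[0,0,0.0175,0,0,0,1],[0,0,0.019,0,0,0,1],[0,0,0.019,0,0,0,1],[0,0,0.019,0,0,0,1]]]}}

```text
clock: 4.5
position: [0.5062, -0.3005, 0.0335]
ee_rot: [-3.055, -0.73, 0.001]
force: [-0.6, -0.7, 0.6]
width: 0.007
gripper_force: 0.2
```

Emit:
{"method": "jog_arm", "body": {"motion": [[[0,0,-0.01,0,0,0,1],[0,0,-0.045,0,0,0,1],[0,0,-0.08,0,0,0,1],[0.012,0.009,-0.12,0,0,0,1],[0.012,0.009,-0.157,0,0,0,1],[0.012,0.009,-0.157,0,0,0,1],[0.012,0.009,-0.157,0,0,0,1]]]}}

```text
clock: 5.08
position: [0.5225, -0.3037, 0.1939]
ee_rot: [3.053, 0.729, 0.006]
force: [0.8, -0.7, -0.1]
width: 0.006
gripper_force: 0.0
```

```bash
python3 m.py low_post .035 w4; python3 m.py mid_post .067 w5; python3 - <<'E'
import cv2,numpy as np
a=cv2.imread("pics/w2.png")[130:230,260:380];b=cv2.imread("pics/w4.png")[130:230,260:380]
cv2.imwrite("pics/cmp.png",cv2.resize(np.hstack([a,b]),(792,330),interpolation=2))
E
```

```text
{'clock': np.float64(5.0833), 'joints': array([ 0.5182,  0.4317, -0.1132,  1.6649,  0.055 ,  1.0431, -0.7141]), 'position': array([ 0.5225, -0.3037,  0.1939]), 'ee_rot': array([3.0526, 0.7289, 0.006 ]), 'force': array([ 0.8481, -0.6963, -0.0868]), 'width': np.float64(0.0061)}
0.8 [312. 191.] 410 [ 0.5048 -0.2979  0.035 ] shift [-0.0111 -0.011   0.1547]
0.65 [310. 182.] 2691 [ 0.5115 -0.2929  0.035 ] shift [-0.0029 -0.0125  0.1547]
0.37 [162. 114.] 691 [ 0.508  -0.1431  0.035 ] shift [ 0.0616 -0.1477  0.1549]
{'clock': np.float64(5.2333), 'joints': array([ 0.5183,  0.4358, -0.1129,  1.6694,  0.0551,  1.0419, -0.7142]), 'position': array([ 0.5201, -0.3029,  0.1897]), 'ee_rot': array([-3.0544e+00, -7.2900e-01,  3.0000e-03]), 'force': array([ 1.231 ,  0.0292, -0.1747]), 'width': np.float64(0.0073)}
0.6 [165. 112.] 781 [ 0.5198 -0.157   0.067 ] shift [ 0.0656 -0.1302  0.1226]
0.84 [186. 108.] 3299 [ 0.5301 -0.1713  0.067 ] shift [ 0.0684 -0.1127  0.1225]
0.48 [266.  75.] 621 [ 0.5831 -0.2198  0.067 ] shift [ 0.0937 -0.0455  0.1223]
```

View pics/cmp.png

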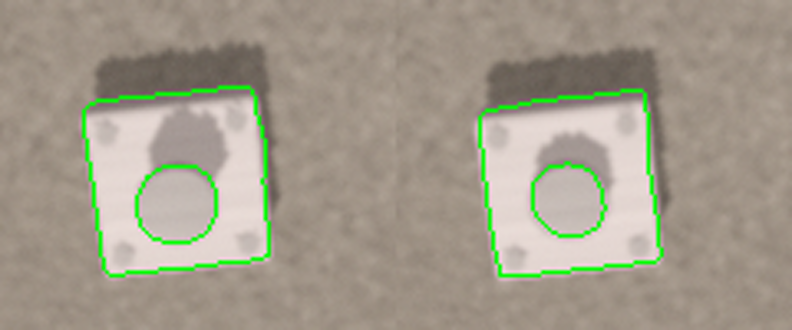

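The pin went down by roughly half its travel: the shadow offset shrank by about a third and the post did not move. On to the mid post's vantage.

Emit:
{"method": "jog_arm", "body": {"motion": [[[0.018,-0.028,-0.025,0,0,0,1],[0.036,-0.057,-0.025,0,0,0,1],[0.054,-0.085,-0.025,0,0,0,1],[0.07,-0.11,-0.025,0,0,0,1],[0.077,-0.121,-0.025,0,0,0,1],[0.077,-0.121,-0.025,0,0,0,1],[0.077,-0.121,-0.025,0,0,0,1]]]}}

```text
clock: 5.97
position: [0.535, -0.1604, 0.2152]
ee_rot: [-3.055, -0.732, 0.002]
force: [0.3, -0.6, 0.6]
width: 0.007
gripper_force: 0.0
```

```bash
python3 m.py mid_post .067 w6
```

```text
{'clock': np.float64(5.9667), 'joints': array([ 0.3173,  0.3473, -0.1617,  1.7415,  0.0633,  1.0589, -0.9668]), 'position': array([ 0.535 , -0.1604,  0.2152]), 'ee_rot': array([-3.0552e+00, -7.3160e-01,  1.7000e-03]), 'force': array([ 0.3492, -0.6476,  0.5812]), 'width': np.float64(0.0067)}
0.63 [310. 192.] 476 [ 0.5193 -0.1566  0.067 ] shift [-0.0111 -0.0123  0.1483]
0.62 [309. 182.] 2168 [ 0.5282 -0.1505  0.067 ] shift [-0.0003 -0.0137  0.1483]
0.57 [265.   9.] 632 [ 0.6439 -0.0539  0.067 ] shift [ 0.1464 -0.048   0.1482]
```

View pics/w6.png

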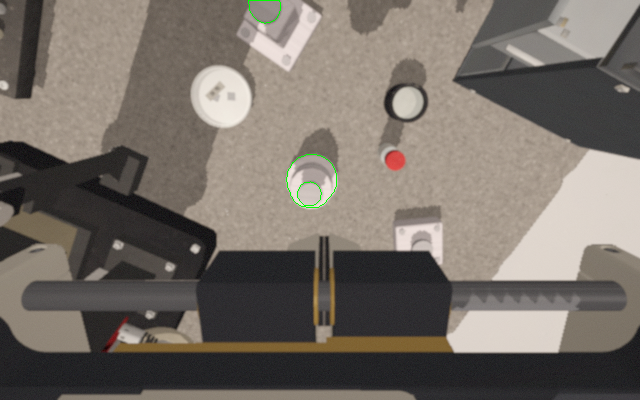

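The mid head is at (310,193) inside its round foot, centred near (312,181). The dish is at (221,97), the lens at (406,102), the vial at (393,158), and the tall post's head is at about (265,9). I'll hover, then press to a commanded z of about 0.0605.

Emit:
{"method": "jog_arm", "body": {"motion": [[[-0.011,-0.012,0.035,0,0,0,1],[-0.011,-0.012,0.07,0,0,0,1],[-0.011,-0.012,0.105,0,0,0,1],[-0.011,-0.012,0.128,0,0,0,1],[-0.011,-0.012,0.138,0,0,0,1],[-0.011,-0.012,0.138,0,0,0,1],[-0.011,-0.012,0.138,0,0,0,1]]]}}

```text
clock: 6.7
position: [0.5203, -0.1557, 0.0781]
ee_rot: [3.056, 0.728, -0.0]
force: [0.2, 0.3, 1.2]
width: 0.007
gripper_force: 0.0
```

```bash
python3 m.py mid_post .067 w7 | head -1; python3 -c "
import cv2;cv2.imwrite('pics/w7c.png',cv2.resize(cv2.imread('pics/w7.png')[150:350,200:440],(480,400)))"
```

```text
{'clock': np.float64(6.7), 'joints': array([ 0.3048,  0.4834, -0.1524,  1.9267,  0.1054,  0.7391, -1.0117]), 'position': array([ 0.5203, -0.1557,  0.0781]), 'ee_rot': array([ 3.0559e+00,  7.2760e-01, -2.0000e-04]), 'force': array([0.1574, 0.324 , 1.2343]), 'width': np.float64(0.007)}
```

View pics/w7c.png

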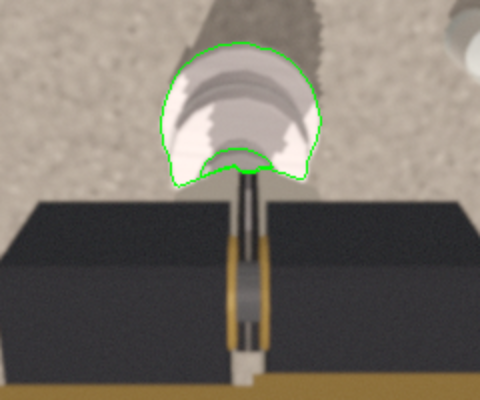

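The mid head arc, centred near (238,165), is under the fingertips. Pressing.

Emit:
{"method": "jog_arm", "body": {"motion": [[[0,0,0.006,0,0,0,1],[0,0,0.01,0,0,0,1],[0,0,0.012,0,0,0,1],[0,0,0.0135,0,0,0,1],[0,0,0.015,0,0,0,1],[0,0,0.0165,0,0,0,1],[0,0,0.018,0,0,0,1],[0,0,0.018,0,0,0,1],[0,0,0.018,0,0,0,1]]]}}

```text
clock: 7.6
position: [0.5198, -0.1547, 0.0595]
ee_rot: [-3.055, -0.73, 0.001]
force: [-0.1, -0.5, 0.9]
width: 0.003
gripper_force: 0.1
```

Emit:
{"method": "jog_arm", "body": {"motion": [[[0,0,-0.01,0,0,0,1],[0,0,-0.045,0,0,0,1],[0,0,-0.08,0,0,0,1],[0.011,0.012,-0.12,0,0,0,1],[0.011,0.012,-0.156,0,0,0,1],[0.011,0.012,-0.156,0,0,0,1],[0.011,0.012,-0.156,0,0,0,1]]]}}

```text
clock: 8.18
position: [0.5366, -0.1607, 0.2189]
ee_rot: [3.054, 0.729, 0.007]
force: [-0.2, 0.1, -0.8]
width: 0.003
gripper_force: 0.0
```

```bash
python3 m.py mid_post .06 w8; python3 m.py tall_post .092 w9; python3 - <<'E'
import cv2,numpy as np
a=cv2.imread("pics/w6.png")[110:230,250:370];b=cv2.imread("pics/w8.png")[110:230,250:370]
cv2.imwrite("pics/cmp2.png",cv2.resize(np.hstack([a,b]),(800,400),interpolation=2))
E
```

```text
{'clock': np.float64(8.1833), 'joints': array([ 0.3195,  0.3431, -0.1642,  1.7381,  0.0634,  1.0605, -0.9681]), 'position': array([ 0.5366, -0.1607,  0.2189]), 'ee_rot': array([3.0536, 0.7289, 0.0071]), 'force': array([-0.1772,  0.1382, -0.822 ]), 'width': np.float64(0.0028)}
0.83 [311. 189.] 511 [ 0.5195 -0.1539  0.06  ] shift [-0.01   -0.0122  0.1549]
0.5 [421. 232.] 1617 [ 0.53   -0.2735  0.06  ] shift [-0.0546  0.0993  0.1549]
0.82 [312. 182.] 2153 [ 0.5261 -0.1516  0.06  ] shift [-0.003  -0.0112  0.1549]
0.43 [416. 233.] 1634 [ 0.5264 -0.2703  0.06  ] shift [-0.0564  0.0949  0.1549]
{'clock': np.float64(8.3333), 'joints': array([ 0.3194,  0.347 , -0.1639,  1.7428,  0.0636,  1.0591, -0.9682]), 'position': array([ 0.5342, -0.1603,  0.2149]), 'ee_rot': array([-3.0548, -0.7295,  0.0031]), 'force': array([-7.392e-01,  1.000e-04,  1.574e-01]), 'width': np.float64(0.0045)}
0.94 [266.  10.] 593 [ 0.6395 -0.058   0.092 ] shift [ 0.1402 -0.0436  0.1224]
0.68 [280.  28.] 3881 [ 0.6333 -0.0732  0.092 ] shift [ 0.1278 -0.0329  0.1224]
```

View pics/cmp2.png

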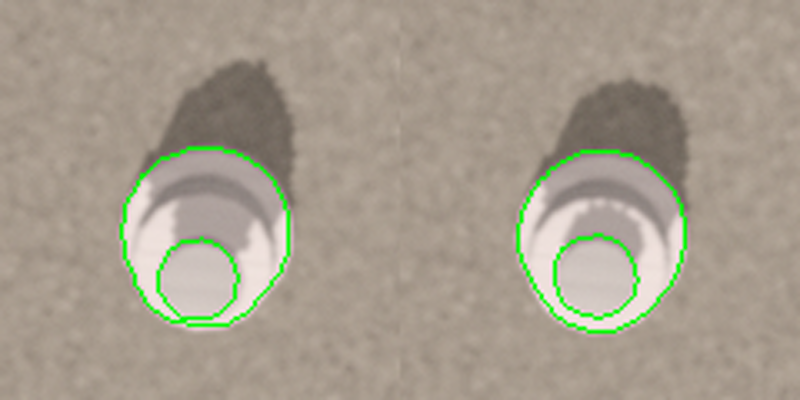

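The mid pin is visibly down by about half, with the post unmoved. Before the tall post I'll check the clearance to the dark box numerically.

```bash
python3 - <<'E'
from h import *
for z in(0,.1,.2): print(z,ray("wrist",(455,78),z).round(3),ray("wrist",(500,15),z).round(3),ray("top",(372,120),z).round(3),ray("top",(386,152),z).round(3))
E
```

```text
0 [ 0.682 -0.241  0.   ] [ 0.753 -0.248  0.   ] [ 0.781 -0.222  0.   ] [ 0.683 -0.265  0.   ]
0.1 [ 0.662 -0.21   0.1  ] [ 0.713 -0.215  0.1  ] [ 0.755 -0.209  0.1  ] [ 0.665 -0.249  0.1  ]
0.2 [ 0.641 -0.179  0.2  ] [ 0.674 -0.182  0.2  ] [ 0.729 -0.196  0.2  ] [ 0.647 -0.232  0.2  ]
```

Emit:
{"method": "jog_arm", "body": {"motion": [[[0.03,-0.006,-0.024,0,0,0,1],[0.06,-0.013,-0.024,0,0,0,1],[0.09,-0.02,-0.024,0,0,0,1],[0.12,-0.026,-0.024,0,0,0,1],[0.14,-0.031,-0.024,0,0,0,1],[0.151,-0.033,-0.024,0,0,0,1],[0.151,-0.033,-0.024,0,0,0,1],[0.151,-0.033,-0.024,0,0,0,1]]]}}

```text
clock: 9.15
position: [0.6545, -0.0633, 0.2388]
ee_rot: [3.056, 0.73, -0.003]
force: [0.5, -0.7, -0.7]
width: 0.002
gripper_force: 0.0
```

```bash
python3 m.py tall_post .092 w10
```

```text
{'clock': np.float64(9.15), 'joints': array([ 0.128 ,  0.491 , -0.1754,  1.454 ,  0.0886,  1.2061, -1.1607]), 'position': array([ 0.6545, -0.0633,  0.2388]), 'ee_rot': array([ 3.0556e+00,  7.2990e-01, -3.0000e-03]), 'force': array([ 0.4718, -0.7108, -0.7219]), 'width': np.float64(0.0023)}
0.6 [311. 189.] 517 [ 0.6422 -0.0577  0.092 ] shift [-0.0074 -0.0117  0.1477]
0.82 [313. 169.] 2761 [ 0.6605 -0.0508  0.092 ] shift [ 0.0121 -0.0096  0.1477]
0.47 [  6. 249.] 113 [0.4457 0.1901 0.092 ] shift [-0.0713 -0.3214  0.1476]
```

Emit:
{"method": "jog_arm", "body": {"motion": [[[-0.008,-0.012,0.035,0,0,0,1],[-0.008,-0.012,0.07,0,0,0,1],[-0.008,-0.012,0.105,0,0,0,1],[-0.008,-0.012,0.128,0,0,0,1],[-0.008,-0.012,0.136,0,0,0,1],[-0.008,-0.012,0.136,0,0,0,1],[-0.008,-0.012,0.136,0,0,0,1]]]}}

```text
clock: 9.88
position: [0.6429, -0.0565, 0.1049]
ee_rot: [3.056, 0.728, 0.001]
force: [1.2, 0.3, 0.4]
width: 0.005
gripper_force: 0.0
```

```bash
python3 m.py tall_post .092 w11; python3 - <<'E'
from h import *
print(shift([.642,-.058,.0855]),proj("wrist",[.642,-.058,.092]))
E
```

```text
{'clock': np.float64(9.8833), 'joints': array([ 0.1187,  0.589 , -0.1725,  1.6422,  0.1205,  0.9197, -1.2013]), 'position': array([ 0.6429, -0.0565,  0.1049]), 'ee_rot': array([3.0555e+00, 7.2800e-01, 1.4000e-03]), 'force': array([1.2477, 0.3061, 0.373 ]), 'width': np.float64(0.0052)}
0.57 [321. 231.] 570 [ 0.649  -0.0522  0.092 ] shift [ 0.0063 -0.0011  0.0139]
0.58 [318. 195.] 5966 [ 0.6671 -0.0416  0.092 ] shift [ 0.0272 -0.0024  0.014 ]
[-0.0026  0.0009  0.0204] [324.48484233 245.43321225]
```

Emit:
{"method": "jog_arm", "body": {"motion": [[[0,0,0.006,0,0,0,1],[0,0,0.01,0,0,0,1],[0,0,0.0125,0,0,0,1],[0,0,0.014,0,0,0,1],[0,0,0.0155,0,0,0,1],[0,0,0.017,0,0,0,1],[0,0,0.0185,0,0,0,1],[0,0,0.0185,0,0,0,1],[0,0,0.0185,0,0,0,1]]]}}

```text
clock: 10.78
position: [0.6423, -0.0557, 0.085]
ee_rot: [-3.056, -0.73, 0.001]
force: [-0.1, 1.7, -0.1]
width: 0.007
gripper_force: 0.0
```

Emit:
{"method": "jog_arm", "body": {"motion": [[[0,0,-0.01,0,0,0,1],[0,0,-0.045,0,0,0,1],[0,0,-0.08,0,0,0,1],[0.008,0.012,-0.12,0,0,0,1],[0.008,0.012,-0.1545,0,0,0,1],[0.008,0.012,-0.1545,0,0,0,1],[0.008,0.012,-0.1545,0,0,0,1]]]}}

```text
clock: 11.37
position: [0.6564, -0.0628, 0.2431]
ee_rot: [3.054, 0.729, 0.008]
force: [-0.3, 0.5, -0.8]
width: 0.004
gripper_force: 0.0
```

```bash
python3 m.py tall_post .085 w12; python3 - <<'E'
import cv2,numpy as np
a=cv2.imread("pics/w10.png")[110:230,250:370];b=cv2.imread("pics/w12.png")[110:230,250:370]
cv2.imwrite("pics/cmp3.png",cv2.resize(np.hstack([a,b]),(800,400),interpolation=2))
E
```

```text
{'clock': np.float64(11.3667), 'joints': array([ 0.1287,  0.4871, -0.1771,  1.4498,  0.0886,  1.2071, -1.1616]), 'position': array([ 0.6564, -0.0628,  0.2431]), 'ee_rot': array([3.0545, 0.7289, 0.0082]), 'force': array([-0.2667,  0.5242, -0.7654]), 'width': np.float64(0.0039)}
0.86 [310. 187.] 460 [ 0.6416 -0.0547  0.085 ] shift [-0.0072 -0.0127  0.1537]
0.71 [310. 188.] 496 [ 0.6407 -0.0545  0.085 ] shift [-0.008  -0.0133  0.1537]
0.66 [312. 171.] 2667 [ 0.6566 -0.0493  0.085 ] shift [ 0.0086 -0.0107  0.1536]
0.61 [  6. 251.] 143 [0.4362 0.1969 0.085 ] shift [-0.0767 -0.33    0.1541]
```

View pics/cmp3.png

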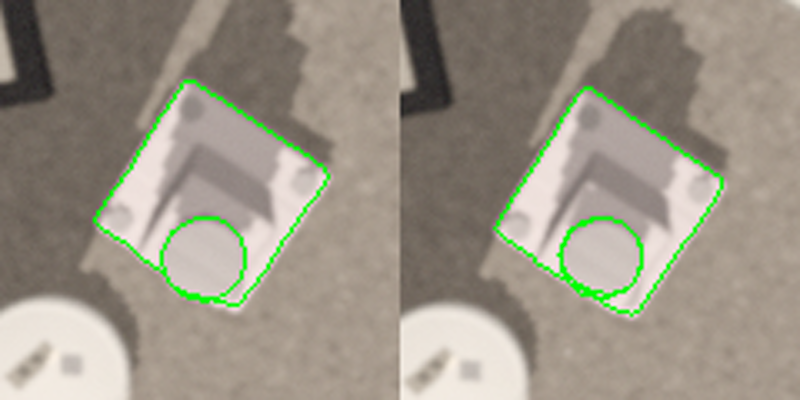

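All three comparisons show the heads lowered by about half: the tall head moved up by roughly 12 px relative to the foot corner. The posts did not move. The gripper is clear at z ≈ 0.24.

```bash
python3 -c "
from cell import sign_off; print(sign_off())"
```

```text
the job is handed in; nothing more can be done
None
```

I pressed the three pins in order (low, mid, tall), each to about half of its travel, and handed the job in at about 11.5 s with the gripper clear of everything; before/after wrist images show each head lowered with its post in place, but the hand-in returned no verdict.

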